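# Rebuild the spacer stack on a bench centrifuge's drive spindle

## Robot

A 6-joint arm with a two-finger parallel gripper is mounted at the origin on a cart in front of the work surface, level with it; the furniture and walls round the work are solid. World frame = base frame: x ahead of the robot, y to its left, z up, the work surface at z = 0. Lengths are in m, angles in rad, forces in N, time in s.
With the tool pointing down it reaches from about 0.225 to 0.725 m from the base axis. Payload 3.1 kg.
Tool frame: the origin (TCP) lies midway between the tips of the shut fingers; the grasp point (between the pads) lies 19 mm behind it (r.grip_depth is the z of the grasp point in the tool frame, in m); z points along the fingers, y is the direction in which the jaws open and shut (so a half turn about z gives the same grasp; the last joint's range is limited). The gripper opens to 85 mm and grips with 20 to 120 N. Pads are 22 mm wide; open, the fingers measure 114 mm over their backs; the gripper's body (76 mm by 85 mm) begins 54 mm behind the grasp point. The pads swing forward as they close: fully open they stand 13 mm farther back than shut.
Start: joints at [-1.461, 0.048, 0.099, 1.622, 0, 1.443], TCP at [0.124, -0.51, 0.231] pointing down, gripper open.
Joint ranges: [-2.91, 2.91], [-0.99, 1.94], [-1.21, 1.42], [-2.12, 2.29], [-1.49, 1.47], [-3.14, 3.14]. Speed limits (rad/s): [2.79, 2.79, 3.14, 3.14, 3.14, 3.14].

## Interface

Orientations are given as a unit quaternion [x, y, z, w].
In Python, from cell import monitor, viewer, ticket, find_in, r gives the robot as it stands.
- The arm moves only by the tool drive_tool, never from a script. Its argument "increments" is a list of rows, each a list of 3 entries, a list of its own where there are three numbers: the opening, from 0 (shut) to 1 (fully open), then the shift along the world's x, y, z in cm, then the turn, a rotation vector about the world's x, y, z in rad. A call has 1 to 20 rows; each row shifts and turns the commanded pose from where the row before left it; what a row does not reach is not made up. A row lasts 1/8 s, in which the tool goes at most 62.5 mm and 10.7 degrees, less where a joint would pass 70% of its speed; a pose out of reach is approached as far as the arm can. A call with a gripper value outside its range is refused whole. The fingers move at their own pace and stop on an object; the grip force is fixed at half the most. Time passes only in rows, so rows that do not move let the fingers close. It gives the time, the measured TCP pose, the force and the opening at its end, in the units of the state.
- monitor.sense(): the state, without advancing time (a new reading comes with each control period).
- viewer.get_image(name): name is "scene" or "top"; returns a dict with "pixels" (480x640x3 uint8, red, green, blue), "K" (3x3 intrinsics, pixels), "xyz" and "rotation" of the camera in the world. Camera axes: x right, y down, z forward; pixel columns grow to the right and rows downward; lengths in m; the calibration is good to about 2 mm. A picture is of the moment at which its call begins. There is no depth.
- ticket.finish_job(): hands the job in, once; it reports no verdict.
Trained networks look in a picture, given as the dict that the camera call returned (one of the last four; its "shot" number tells which), for a name from the list of things; names that differ only in an ending like _2 or _b are one class to them, and where a whole thing is asked for, a point or a joint stands for the part that bears it (a point fixed in the world has none). Each returns a list of dicts, best first, with "conf" (0 to 1); they miss things now and then, are a little off and sometimes report something else, mostly with a low value. They report only what shows in the picture. A call takes as long as a camera call.
- find_in(picture, thing): "position" ([x, y, z] in m, in the coordinates of the camera as it stood for that picture, good to about 4 mm: the middle of the surface that is visible of it).
The state is a dict: "time_s": time; "joints": joint angles; "qd": joint speeds; "joint_torque": joint torques, N m; "position": TCP position; "eef_rot": TCP orientation; "wrist_force": force on the tool from outside, world axes, zero at the start; "ft_torque": the same for the moment, N m; "opening": finger opening in m.
Only numpy, scipy, OpenCV 4.12 (cv2) and the standard library are available. Lean on these libraries where they do the work, as an engineer would, in place of code of your own. Each camera call takes 0.05 s, during which the arm holds its last target.

## Task

The little centrifuge has been stripped for cleaning: put its three rings from the blue mat back on the drive spindle in size order, largest first - the aluminium drive collar, notched side down, turned until its notches drop over the cross pin and it sits fully home on the flange; then the white spacer; then the brass washer, each lying flat on the one below. The spindle bearing is delicate, so feel for the pin and seat the rings with a light hand, without forcing them, and leave the other things on the bench where they are.

Things in the scene. Friction and masses are not known exactly. Their poses are not given: they have to be found in the camera images.
- centrifuge: Fixed low white bench centrifuge, 176 x 136 mm, lid and rotor off; display and keys at its -x end. Origin on the worktop under the spindle, z up. Case 38 mm high, rim of the shallow bowl round the spindle 44 mm (radius 66 mm), lid hinge lugs at its +x edge 50 mm. The steel drive spindle in the middle turns only stiffly (0.3 N m).
- spindle_seat (a point): On the spindle's vertical axis at the top of its round steel flange (48 mm diameter, 56 mm above the worktop), where the collar must sit; axes as the centrifuge's.
- spindle_tip (a point): Top end of the spindle, on its axis, 54 mm above spindle_seat. Heights above spindle_seat: 22 mm diameter up to 14 mm, tapering to 16 mm diameter at 18 mm, so to 29 mm, tapering to 10 mm diameter at 32 mm, so to 49 mm, then a blunt cone to the tip.
- pin_middle (a point): Middle of the horizontal steel cross pin through the spindle just above the flange: 5 mm thick, 44 mm long, from 1 to 6 mm above spindle_seat. Only its position is given: the direction of the pin differs every time (up to 45 degrees either way from the case's x) and is NOT told by this entry's axes; see it or find it by feel.
- collar_centre (a point): Centre (half-way up) of the drive collar: aluminium ring with a dark line near its top, 58 mm outside, 24 mm bore, 20 mm high, about 0.09 kg, lying notched side down. z is its axis; its notches lie along its x and y. Home on the flange this point is 10 mm above spindle_seat; resting on top of the pin, 16 mm.
- collar_underside (a point): Centre of the collar's underside. It has four radial notches in a cross along its x and y axes, right through from bore to outside, 10 mm wide (mouth 1 mm wider each side), 7.5 mm deep. Either pair takes the cross pin: the fit repeats every 90 degrees, with about 6 degrees of play either way.
- spacer_centre (a point): Centre (half-way up) of the spacer: plain white plastic ring, 46 mm outside, 18 mm bore, 14 mm high, 0.05 kg, either way up. Seated on the collar its centre is 27 mm above spindle_seat. z is its axis.
- washer_centre (a point): Centre (half-way up) of the washer: plain brass ring, 36 mm outside, 12 mm bore, 8 mm high, 0.04 kg, either way up. Seated on the spacer its centre is 38 mm above spindle_seat. z is its axis.
- rotor: Bystander: dark blue rotor with eight tube holes, 98 mm across, 44 mm high; origin under its centre.
- dome_lid: Bystander: translucent grey dome lid with a grey knob, 136 mm across, 68 mm high; origin under its centre.
- forceps: Bystander: steel forceps lying flat, 134 mm long; origin under its middle.
- marker: Bystander: white marker pen with a black cap, 135 mm long, lying; origin under its middle.

How it is judged:
On the way, in this order (a step that is already met when the one before it is completed fails the run):
1. the drive collar is threaded on first and has dropped over the cross pin, flat on the flange (z of collar_centre in the frame of spindle_seat below 0.012 m and horizontal distance between collar_centre and spindle_seat below 0.003 m and angle between collar_centre's own z axis and vertical below 0.06 rad), for 0.2 s.
2. then the spacer lies flat on the collar (z of spacer_centre in the frame of spindle_seat below 0.029 m and horizontal distance between spacer_centre and spindle_seat below 0.003 m and angle between the z axis of spacer_centre and the z axis of spindle_seat, either way round below 0.06 rad), for 0.2 s.
3. then the washer lies flat on the spacer (z of washer_centre in the frame of spindle_seat below 0.04 m and horizontal distance between washer_centre and spindle_seat below 0.003 m and angle between the z axis of washer_centre and the z axis of spindle_seat, either way round below 0.06 rad), for 0.2 s.
At the end, for the whole second after the job is handed in: All three rings on the spindle: collar home on the flange over the pin (centre 10 mm above spindle_seat), spacer on it (27 mm), washer on top (38 mm), each height within 2 mm, within 3 mm of the axis, tilted less than 0.06 rad; spacer and washer may be either way up (all of step 1 and all of step 2 and all of step 3 and z of collar_centre in the frame of spindle_seat above 0.008 m and z of spacer_centre in the frame of spindle_seat above 0.025 m and z of washer_centre in the frame of spindle_seat above 0.036 m); the robot touches nothing.
It fails at once if the centrifuge or its spindle is loaded with more than 40 N (contact force between centrifuge and anything else above 40 N).
It fails at once if a bystander is pushed more than 30 mm (distance of any of rotor, dome_lid, forceps, marker from where it was at the start of the episode above 0.03 m).
It also fails if it takes over 72 s, if anything falls off the work surface, if the arm or the gripper's body presses on something with over 40 N, if the wrist force passes 120 N, or if a joint passes its speed limit or range.

## Working session

There is one attempt and no reset: what is moved stays moved. The work goes in short steps, Python scripts to look and compute and a tool call to move; the robot and the scene stay as the last step left them, time stands still between calls to the robot, and variables do not carry over. Pictures are saved under pics/ and viewed, and the job is handed in when it is done.

Besides the shell and the picture viewer there is one more tool, called after "Call:" by a JSON object that holds its "fn" and its "kwargs", one argument or row to a line. drive_tool: Moves the arm, as the interface text tells. Its arguments: {"type":"object","properties":{"increments":{"type":"array"}},"required":["increments"]}

```bash
ls; mkdir -p pics
cat > h.py <<'E'
import numpy as np, cv2
from cell import monitor, viewer, ticket, find_in, r
def shot(name,fn=None):
    im=viewer.get_image(name)
    if fn: cv2.imwrite('pics/'+fn,cv2.cvtColor(im['pixels'],cv2.COLOR_RGB2BGR))
    return im
def Rm(im):
    R=np.array(im['rotation'],float)
    if R.shape==(4,):
        from scipy.spatial.transform import Rotation as Q
        R=Q.from_quat(R).as_matrix()
    return R
def w(im,p): return Rm(im)@np.array(p)+np.array(im['xyz'])
def ray(im,u,v,z):
    K=np.array(im['K']);d=Rm(im)@np.linalg.solve(K,[u,v,1.]);o=np.array(im['xyz'])
    return o+d*(z-o[2])/d[2]
def proj(im,P):
    c=Rm(im).T@(np.array(P)-np.array(im['xyz']));q=np.array(im['K'])@c
    return q[:2]/q[2]
E
python3 - <<'E'
from h import *
for n in ['top','scene']:
    im=shot(n,n+'0.png'); print(n,im['xyz'],im['rotation'],im['K'],im['pixels'].shape)
    for t in ['centrifuge','collar_centre','spacer_centre','washer_centre','rotor','dome_lid','forceps','marker']:
        for d in find_in(im,t)[:2]: print(t,round(d['conf'],2),w(im,d['position']).round(4),proj(im,w(im,d['position'])).round(0))
print(monitor.sense(), r.grip_depth)
E
```

```text
pics
top [ 0.22159422 -0.02907534  1.53480314] [-0.6830109   0.72324579 -0.0732896   0.07099485] [[512.93403554   0.         323.76669215]
 [  0.         512.93403554 240.16411755]
 [  0.           0.           1.        ]] (480, 640, 3)
centrifuge 0.82 [ 0.4951 -0.0883  0.0366] [340. 251.]
centrifuge 0.16 [ 0.5634 -0.4826  0.0179] [468. 223.]
collar_centre 0.49 [ 0.5398 -0.2587  0.0198] [395. 235.]
spacer_centre 0.53 [ 0.5442 -0.348   0.0165] [424. 232.]
washer_centre 0.6 [ 0.5471 -0.3519  0.0126] [425. 231.]
washer_centre 0.5 [ 0.4542 -0.3174  0.0093] [416. 262.]
rotor 0.89 [0.4426 0.2644 0.0329] [221. 276.]
dome_lid 0.8 [0.46   0.4202 0.0567] [166. 272.]
marker 0.83 [ 0.5643 -0.4852  0.0162] [468. 223.]
marker 0.58 [ 0.4946 -0.0859  0.0425] [339. 251.]
scene [-0.17552185 -0.75004057  0.94979995] [ 0.84687831 -0.33295979  0.14797941 -0.3873461 ] [[472.30546585   0.         312.80805115]
 [  0.         472.30546585 244.91495026]
 [  0.           0.           1.        ]] (480, 640, 3)
centrifuge 0.6 [ 0.4292 -0.0624  0.0404] [307. 276.]
spacer_centre 0.71 [ 0.543  -0.3561  0.0197] [
[... 191 characters left out ...]
79] [468. 350.]
{'time_s': 0.9, 'joints': array([-1.46078820e+00,  4.79444298e-02,  9.92146238e-02,  1.62199646e+00,
        3.16849179e-06,  1.44297925e+00]), 'qd': array([-0.00043535, -0.0003289 ,  0.00051904,  0.00253371, -0.00021497,
        0.00098802]), 'joint_torque': array([ 1.35370055e-04, -3.38634074e+01,  3.20160270e+01,  7.56796744e-04,
       -2.36055648e-04,  1.18647140e-06]), 'position': array([ 0.1236645 , -0.51022699,  0.23134784]), 'eef_rot': array([9.92938223e-01, 1.18632557e-01, 1.27227123e-06, 3.50418401e-05]), 'wrist_force': array([ 0.4145456 ,  0.14289129, -0.73946896]), 'ft_torque': array([-0.05293436,  0.00593134, -0.00850303]), 'opening': 0.0852783487364437} -0.0187
```

Run:
```python
import cv2
a=cv2.imread('pics/top0.png'); cv2.imwrite('pics/top0c.png',cv2.resize(a[190:310,300:480],None,fx=4.4,fy=4.4,interpolation=cv2.INTER_CUBIC))
a=cv2.imread('pics/scene0.png'); cv2.imwrite('pics/scene0c.png',cv2.resize(a[210:410,240:500],None,fx=3,fy=3,interpolation=cv2.INTER_CUBIC))
```

```text
(no output)
```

View pics/top0c.png

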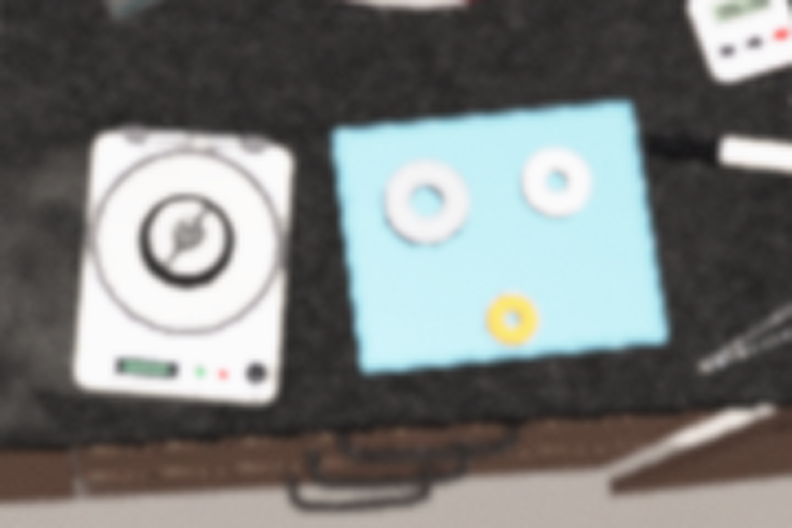

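View pics/scene0c.png

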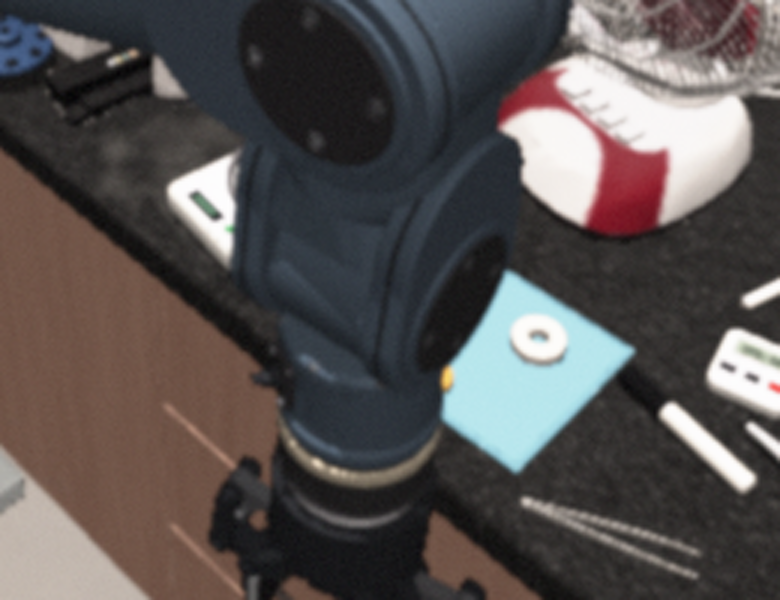

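View pics/scene0.png

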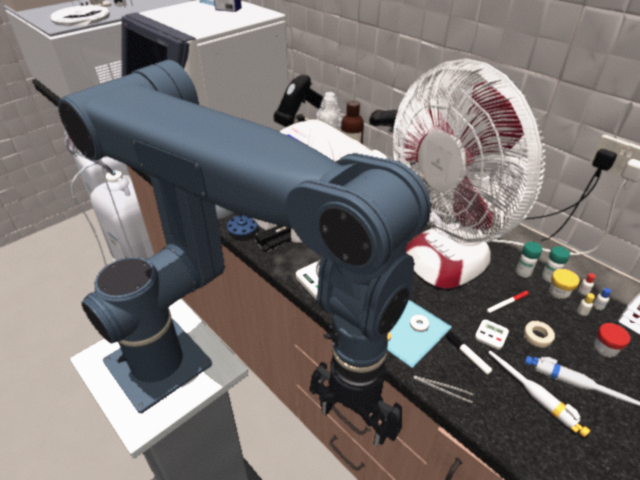

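```bash
cat > seg.py <<'E'
from h import *
E
python3 - <<'E'
from h import *
im=shot('top','top1.png')
a=im['pixels'].astype(float)
S=8
x0,y0,x1,y1=300,190,480,310
c=cv2.resize(im['pixels'][y0:y1,x0:x1],None,fx=S,fy=S,interpolation=cv2.INTER_CUBIC)
hsv=cv2.cvtColor(c,cv2.COLOR_RGB2HSV)
def back(p): return (np.array(p)+0.5)/S-0.5+np.array([x0,y0])
# red channel separates ring (white/yellow) from mat (cyan)
print(c[int((200)/4.4*8),int(350/4.4*8)], c[int(200/4.4*8),int(400/4.4*8)])
g=c[:,:,0].copy()
for n,(u,v),h,rad in [('collar',(395,235),.02,.029),('spacer',(426,231),.014,.023),('washer',(416,262),.008,.018)]:
    px=((np.array([u,v])-[x0,y0])*S).astype(int)
    m=np.zeros_like(g); cv2.circle(m,tuple(map(int,px)),int(16*S),255,-1)
    vals=g[m>0]; 
    t=200 if n!='washer' else 205
    b=((g>t)&(m>0)).astype(np.uint8)
    cs,hi=cv2.findContours(b,cv2.RETR_CCOMP,cv2.CHAIN_APPROX_NONE)
    for i,k in enumerate(cs):
        A=cv2.contourArea(k)
        if A>100:
            e=cv2.fitEllipse(k); q=back(e[0]); print(n,'hole' if hi[0][i][3]>=0 else 'outer',A,q.round(2),np.array(e[1])/S,ray(im,*q,h).round(4))
E
```

```text
[183 232 240] [245 244 245]
collar outer 6794.0 [396.38 236.91] [24.61852455 29.64569855] [ 0.5328 -0.2625  0.02  ]
collar outer 21106.0 [396.88 234.56] [19.59165382 21.60981178] [ 0.5399 -0.2646  0.02  ]
collar hole 1943.0 [397.01 234.31] [5.51552486 7.03493834] [ 0.5407 -0.2651  0.02  ]
spacer outer 15221.5 [426.34 230.51] [16.52801895 18.32182503] [ 0.5486 -0.3559  0.014 ]
spacer hole 600.0 [426.51 230.33] [3.27801943 3.65953517] [ 0.5491 -0.3565  0.014 ]
washer outer 10139.5 [416.23 261.68] [13.76055717 14.68481159] [ 0.4557 -0.3175  0.008 ]
```

Call:
{"fn": "drive_tool", "kwargs": {
  "increments": [
    [1, [4, 6, 2], [0, 0, 0]],
    [1, [4, 6, 2], [0, 0, 0]],
    [1, [4, 6, 1], [0, 0, 0]],
    [1, [3, 6, 1], [0, 0, 0]],
    [1, [2, 6, 0], [0, 0, 0]],
    [1, [2, 6, 0], [0, 0, 0]],
    [1, [0, 6, 0], [0, 0, 0]],
    [1, [0, 6, 0], [0, 0, 0]],
    [1, [0, 6, 0], [0, 0, 0]],
    [1, [0, 6, 0], [0, 0, 0]],
    [1, [0, 6, 0], [0, 0, 0]],
    [1, [0, 0, 0], [0, 0, 0]]
  ]
}}

```text
time_s: 2.45
position: [0.2906, 0.1198, 0.2826]
eef_rot: [0.992, 0.125, 0.0, -0.001]
wrist_force: [0.7, -0.3, -0.5]
opening: 0.0853
```

Run:
```python
from h import *
im=shot('top','top2.png'); np.savez('t2.npz',**{k:np.array(v) for k,v in im.items()})
sc=shot('scene','scene2.png'); np.savez('s2.npz',**{k:np.array(v) for k,v in sc.items()})
for n,p in [('c',(.5405,-.265,.01)),('s',(.549,-.356,.007)),('w',(.4557,-.3175,.004)),('sp',(.495,-.088,.056))]: print(n,proj(sc,p).round(1),proj(im,p).round(1))
a=cv2.imread('pics/scene2.png'); 
def crop(n,a,u,v,W,H,f): cv2.imwrite('pics/'+n,cv2.resize(a[v-H:v+H,u-W:u+W],None,fx=f,fy=f,interpolation=cv2.INTER_CUBIC))
u,v=proj(sc,(.5405,-.265,.01)).astype(int); crop('s2col.png',a,u,v,60,40,6)
u,v=proj(sc,(.495,-.088,.056)).astype(int); crop('s2sp.png',a,u,v,60,45,6)
b=cv2.imread('pics/top2.png'); u,v=proj(im,(.495,-.088,.056)).astype(int); crop('t2sp.png',b,u,v,30,25,12)
```

```text
c [389.7 303.6] [396.5 235.1]
s [419.1 322.2] [425.9 230.9]
w [383.5 334.1] [416.  261.9]
sp [330.9 265.5] [339.8 250.3]
```

View pics/s2col.png

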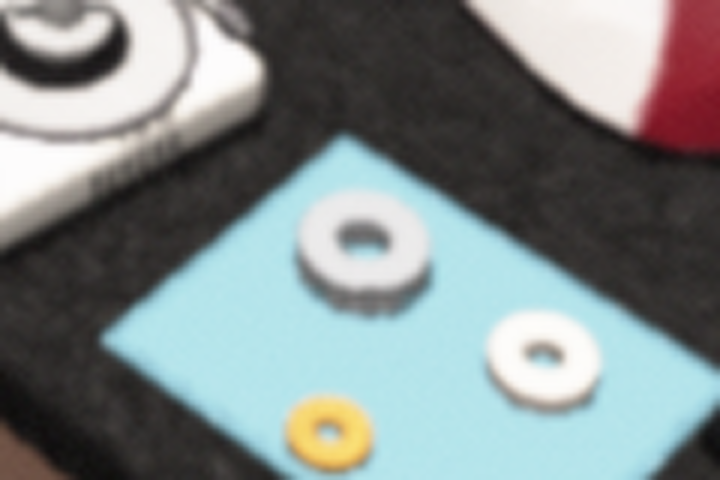

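View pics/s2sp.png

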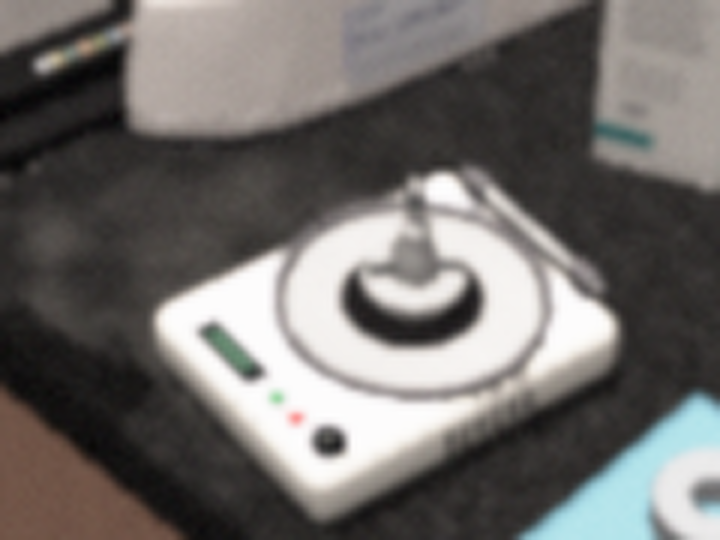

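View pics/t2sp.png

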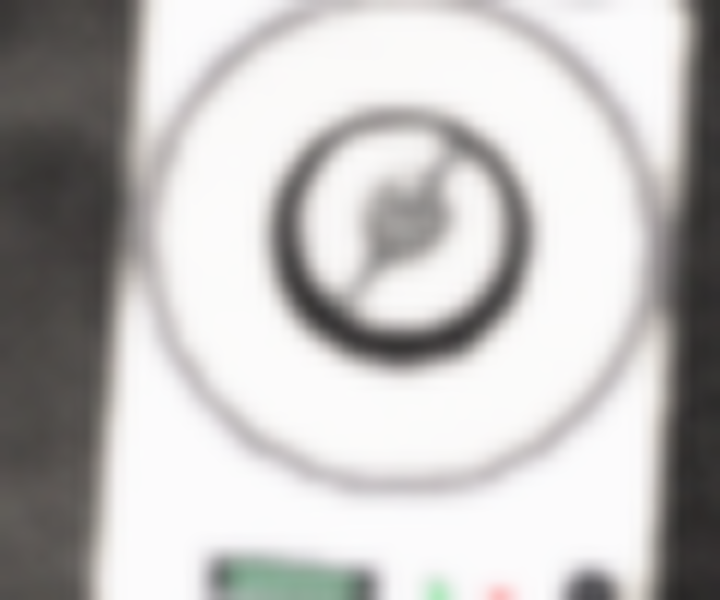

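Run:
```python
from h import *
L=lambda f:dict(np.load(f))
im=L('t2.npz'); sc=L('s2.npz')
u0,v0=proj(im,(.495,-.088,.056)).astype(int)-[30,25]
def tb(x,y): return ((x+.5)/12-.5+u0,(y+.5)/12-.5+v0)
A=ray(im,*tb(350,305),.0595);B=ray(im,*tb(460,145),.0595)
print('pin',A,B,np.linalg.norm(B-A),'mid',(A+B)/2,'yaw deg',np.degrees(np.arctan2(*(B-A)[[1,0]])))
# flange white disc & dark ring
S=8;x0,y0=u0,v0
c=cv2.resize(im['pixels'][v0-5:v0+55,u0-5:u0+65],None,fx=S,fy=S,interpolation=cv2.INTER_CUBIC);g=cv2.cvtColor(c,cv2.COLOR_RGB2GRAY)
back=lambda p:(np.array(p)+.5)/S-.5+np.array([u0-5,v0-5])
b=(g<150).astype(np.uint8)
cs,hi=cv2.findContours(b,cv2.RETR_CCOMP,cv2.CHAIN_APPROX_NONE)
for i,k in enumerate(cs):
    if cv2.contourArea(k)>1500:
        e=cv2.fitEllipse(k);q=back(e[0]);print(cv2.contourArea(k),hi[0][i],q.round(2),np.array(e[1])/S,ray(im,*q,.056).round(4),ray(im,*q,.044).round(4))
# rim of bowl: thin line gray
b=(g<225).astype(np.uint8)
cs,hi=cv2.findContours(b,cv2.RETR_CCOMP,cv2.CHAIN_APPROX_NONE)
for i,k in enumerate(cs):
    if cv2.contourArea(k)>6000:
        e=cv2.fitEllipse(k);q=back(e[0]);print('rim',cv2.contourArea(k),hi[0][i],q.round(2),np.array(e[1])/S,ray(im,*q,.044).round(4))
a=sc['pixels'][:,:,::-1]
u,v=proj(sc,(.5405,-.265,.01)).astype(int)
cc=a[v-18:v+18,u-22:u+22]; cc=cv2.resize(cc,None,fx=16,fy=16,interpolation=cv2.INTER_CUBIC)
cc=np.clip((cc.astype(float)-60)*1.3,0,255).astype(np.uint8);cv2.imwrite('pics/col16.png',cc)
for ang in range(0,360,30):
    print(ang,((proj(sc,(.5405+.029*np.cos(np.radians(ang)),-.265+.029*np.sin(np.radians(ang)),0))-[u-22,v-18]+.5)*16).round(0),end=' ')
# tip
u,v=proj(sc,(.495,-.088,.08)).astype(int);print(u,v)
cv2.imwrite('pics/tip.png',cv2.resize(a[v-25:v+25,u-30:u+30],None,fx=12,fy=12,interpolation=cv2.INTER_CUBIC))
for z in(.056,.11): print(((proj(sc,(.495,-.088,z))-[u-30,v-25]+.5)*12).round(0))
```

```text
pin [ 0.4956027  -0.08173883  0.0595    ] [ 0.5338704  -0.11114389  0.0595    ] 0.048260484817609174 mid [ 0.51473655 -0.09644136  0.0595    ] yaw deg -37.53882630230146
6898.5 [ 6  4 -1 -1] [341.93 244.27] [19.75633049 20.01577759] [ 0.5125 -0.0953  0.056 ] [ 0.5149 -0.0959  0.044 ]
37664.0 [ 7  5 -1 -1] [359.57 245.95] [33.48542404 62.65351105] [ 0.5045 -0.1467  0.056 ] [ 0.5068 -0.1477  0.044 ]
57557.5 [-1  6 -1 -1] [313.74 251.6 ] [25.7883606  68.95163727] [ 0.4954 -0.0114  0.056 ] [ 0.4976 -0.0113  0.044 ]
rim 26727.0 [ 6  2  4 -1] [341.88 244.44] [22.88748932 23.24165535] [ 0.5144 -0.0957  0.044 ]
rim 220915.5 [-1  3  7 -1] [338.61 247.68] [67.49915314 80.36534119] [ 0.5052 -0.0854  0.044 ]
rim 77368.5 [ 8 -1 -1  6] [341.89 244.6 ] [38.84906387 39.64144135] [ 0.5139 -0.0957  0.044 ]
rim 6405.0 [ 9  7 -1  6] [359.23 228.23] [10.5220499  19.96626854] [ 0.5606 -0.1505  0.044 ]
rim 6962.0 [-1  9 -1  6] [327.61 225.84] [11.38062096 20.87612343] [ 0.5733 -0.0568  0.044 ]
0 [477. 258.] 30 [396. 223.] 60 [307. 221.] 90 [232. 252.] 120 [193. 308.] 150 [199. 376.] 180 [250. 437.] 210 [333. 474.] 240 [425. 477.] 270 [500. 444.] 300 [538. 385.] 330 [530. 317.] 331 259
[365. 384.]
[370. 208.]
```

View pics/col16.png

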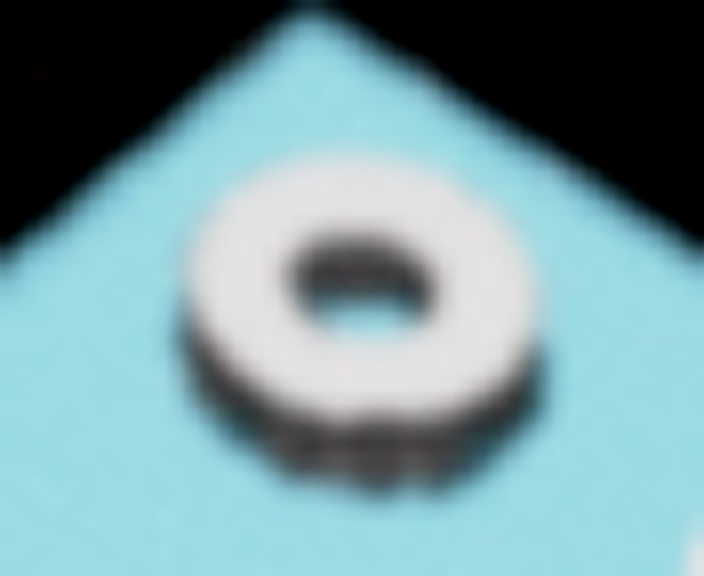

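View pics/tip.png

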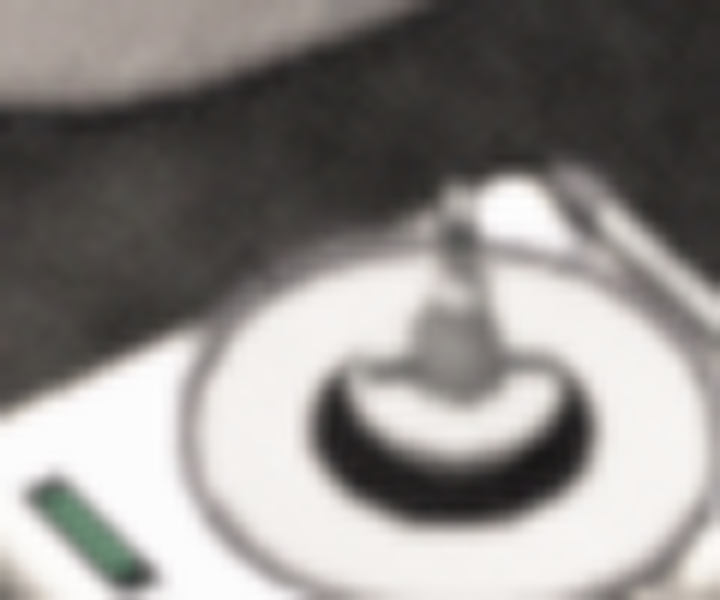

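Run:
```python
from h import *
L=lambda f:dict(np.load(f))
im=L('t2.npz'); sc=L('s2.npz')
u0,v0=309,225
tb=lambda x,y:((x+.5)/12-.5+u0,(y+.5)/12-.5+v0)
print('flange top',ray(im,*tb(405,222),.056))
sb=lambda x,y:((x+.5)/12-.5+301,(y+.5)/12-.5+234)
print('tip scene',ray(sc,*sb(457,188),.11),'flange centre scene', ray(sc,*sb(457,385),.056))
# overlay predicted circles
P=np.array([.5155,-.096])
def ov(im,f,P,fn,box,s):
    x,y,X,Y=box
    c=cv2.resize(im['pixels'][y:Y,x:X,::-1],None,fx=s,fy=s,interpolation=cv2.INTER_CUBIC)
    for (rad,z,cx,cy,col) in f:
        pts=[((proj(im,(cx+rad*np.cos(t),cy+rad*np.sin(t),z))-[x,y]+.5)*s) for t in np.linspace(0,2*np.pi,73)]
        cv2.polylines(c,[np.array(pts,np.int32)],True,col,1)
    cv2.imwrite('pics/'+fn,c)
sp=[(.024,.056,*P,(0,0,255)),(.066,.044,*P,(0,255,0)),(.005,.105,*P,(255,0,255)),(.011,.070,*P,(255,0,0))]
ov(im,sp,P,'o1.png',(312,220,372,270),12)
ov(sc,sp,P,'o2.png',(305,235,375,290),10)
rings=[(.029,.02,.5405,-.265,(0,0,255)),(.012,.02,.5405,-.265,(255,0,0)),(.023,.014,.549,-.356,(0,0,255)),(.018,.008,.4557,-.3175,(0,0,255)),(.009,.014,.549,-.356,(255,0,0)),(.006,.008,.4557,-.3175,(255,0,0))]
ov(im,rings,P,'o3.png',(380,215,445,275),11)
ov(sc,rings,P,'o4.png',(365,280,440,350),10)
```

```text
flange top [ 0.51612915 -0.09661004  0.056     ]
tip scene [ 0.51395851 -0.09671257  0.11      ] flange centre scene [ 0.510141   -0.10269262  0.056     ]
```

View pics/o1.png

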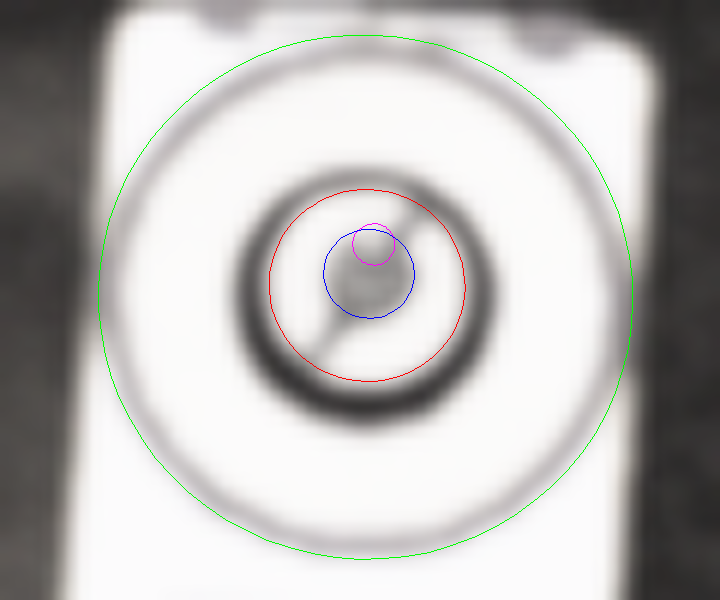

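View pics/o2.png

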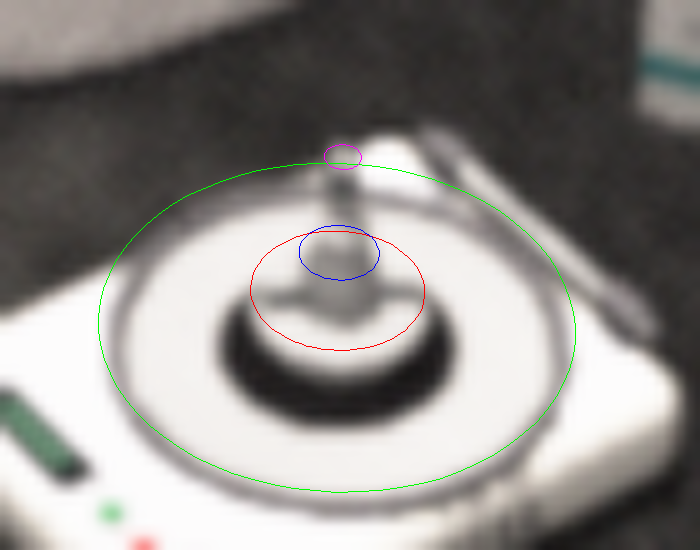

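View pics/o3.png

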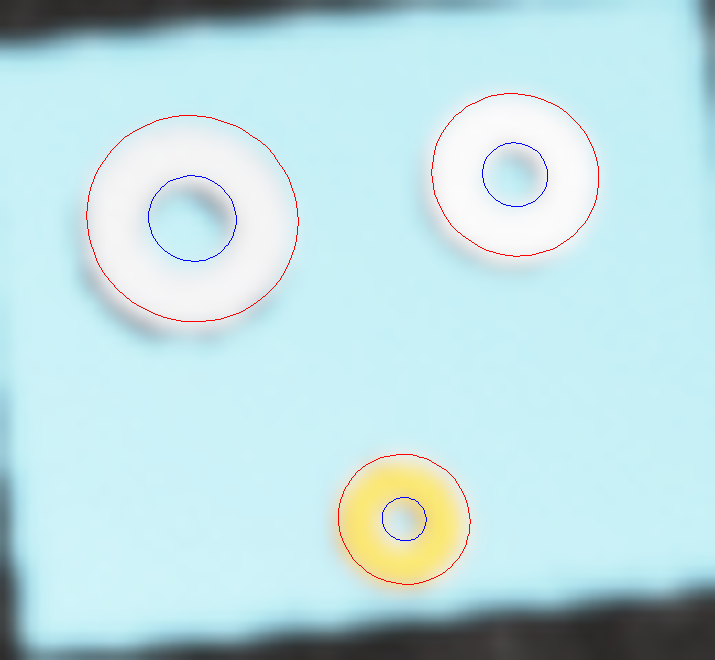

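View pics/o4.png

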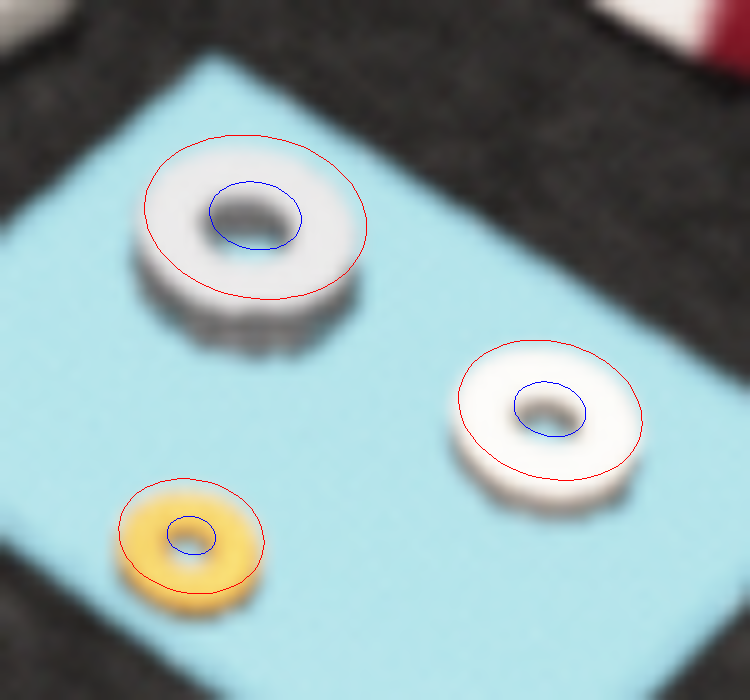

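Call:
{"fn": "drive_tool", "kwargs": {
  "increments": [
    [1, [3.1, -4.8, 0], [0, 0, 0.13]],
    [1, [3.1, -4.8, 0], [0, 0, 0.13]],
    [1, [3.1, -4.8, 0], [0, 0, 0.13]],
    [1, [3.1, -4.8, 0], [0, 0, 0.13]],
    [1, [3.1, -4.8, -2], [0, 0, 0]],
    [1, [3.1, -4.8, -3], [0, 0, 0]],
    [1, [3.1, -4.8, -3], [0, 0, 0]],
    [1, [3.2, -5.0, -3], [0, 0, 0]],
    [1, [0, 0, -5], [0, 0, 0]],
    [1, [0, 0, -4], [0, 0, 0]],
    [1, [0, 0, -3], [0, 0, 0]],
    [1, [0, 0, -2], [0, 0, 0]],
    [1, [0, 0, -1], [0, 0, 0]],
    [1, [0, 0, 0], [0, 0, 0]]
  ]
}}

```text
time_s: 4.3
position: [0.5341, -0.2635, 0.0256]
eef_rot: [0.931, 0.365, -0.001, -0.001]
wrist_force: [0.5, -0.1, -0.6]
opening: 0.0857
```

Call:
{"fn": "drive_tool", "kwargs": {
  "increments": [
    [1, [0.5, -0.3, -1.0], [0, 0, 0]],
    [1, [0, 0, -1.2], [0, 0, 0]],
    [1, [0, 0, 0], [0, 0, 0]],
    [0.4, [0, 0, 0], [0, 0, 0]],
    [0.4, [0, 0, 0], [0, 0, 0]],
    [0.4, [0, 0, 0], [0, 0, 0]],
    [0.4, [0, 0, 0], [0, 0, 0]],
    [0.4, [0, 0, 0], [0, 0, 0]]
  ]
}}

```text
time_s: 5.3
position: [0.5412, -0.2648, 0.0057]
eef_rot: [0.93, 0.367, 0.001, 0.0]
wrist_force: [-1.3, 2.5, 5.9]
opening: 0.0543
```

Run:
```python
from h import *
s=monitor.sense(); print(s['opening'],s['position'],s['wrist_force'])
sc=shot('scene','s3.png'); im=shot('top','t3.png')
a=sc['pixels'][270:350,345:445,::-1]; cv2.imwrite('pics/s3c.png',cv2.resize(a,None,fx=7,fy=7,interpolation=cv2.INTER_CUBIC))
a=im['pixels'][205:265,360:430,::-1]; cv2.imwrite('pics/t3c.png',cv2.resize(a,None,fx=8,fy=8,interpolation=cv2.INTER_CUBIC))
```

```text
0.05425734783289212 [ 0.54116406 -0.26476265  0.0056778 ] [-1.34378437  2.50391071  5.94420335]
```

View pics/s3c.png

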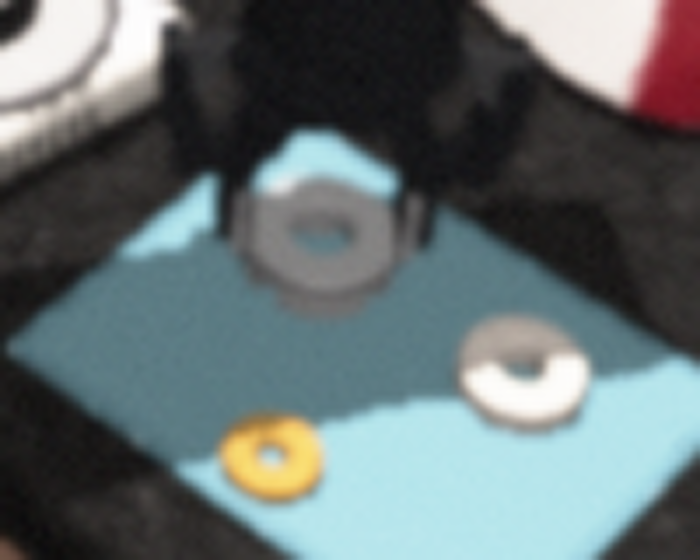

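Call:
{"fn": "drive_tool", "kwargs": {
  "increments": [
    [1, [0, 0, 0], [0, 0, 0]],
    [1, [0, 0, 0], [0, 0, 0]],
    [1, [0, 0, 0], [0, 0, 0.174]],
    [1, [0, 0, 0], [0, 0, 0.174]],
    [1, [0, 0, 0], [0, 0, 0.174]],
    [1, [0, 0, 0], [0, 0, 0.174]],
    [1, [0, 0, 0], [0, 0, 0.174]],
    [1, [0, 0, 0], [0, 0, 0.174]],
    [1, [0, 0, 0], [0, 0, 0.174]],
    [1, [0, 0, 0], [0, 0, 0.174]],
    [1, [0, 0, 0], [0, 0, 0.179]],
    [1, [0, 0, 0], [0, 0, 0]],
    [0.4, [0, 0, 0], [0, 0, 0]],
    [0.4, [0, 0, 0], [0, 0, 0]],
    [0.4, [0, 0, 0], [0, 0, 0]],
    [0.4, [0, 0, 0], [0, 0, 0]],
    [0.4, [0, 0, 0], [0, 0, 0]]
  ]
}}

```text
time_s: 7.52
position: [0.5407, -0.2661, 0.0056]
eef_rot: [0.399, 0.917, -0.001, 0.001]
wrist_force: [-2.6, -1.3, 5.9]
opening: 0.0543
```

Call:
{"fn": "drive_tool", "kwargs": {
  "increments": [
    [0.4, [0, 0, 1], [0, 0, 0]],
    [0.4, [0, 0, 3], [0, 0, 0]],
    [0.4, [0, 0, 4.5], [0, 0, 0]],
    [0.4, [0, 0, 4.5], [0, 0, 0]],
    [0.4, [-0.2, 1.5, 1.5], [0, 0, -0.11]],
    [0.4, [-0.5, 3.0, 0], [0, 0, -0.11]],
    [0.4, [-0.5, 3.5, 0], [0, 0, -0.11]],
    [0.4, [-0.5, 3.5, 0], [0, 0, -0.11]],
    [0.4, [-0.5, 3.0, 0], [0, 0, -0.11]],
    [0.4, [-0.27, 2.4, 0], [0, 0, -0.113]],
    [0.4, [0, 0, 0], [0, 0, 0]],
    [0.4, [0, 0, 0], [0, 0, 0]]
  ]
}}

```text
time_s: 9.02
position: [0.5161, -0.0961, 0.1492]
eef_rot: [0.675, 0.738, -0.0, 0.0]
wrist_force: [-0.4, -0.7, -0.9]
opening: 0.0541
```

Run:
```python
from h import *
L=lambda f:dict(np.load(f))
s=monitor.sense(); print(s['time_s'],s['opening'],s['position'],s['eef_rot'],s['wrist_force'],s['joints'])
sc=shot('scene','s4.png'); im=shot('top','t4.png')
P=(.516,-.0972)
def ov(im,f,fn,box,sx):
    x,y,X,Y=box
    c=cv2.resize(im['pixels'][y:Y,x:X,::-1],None,fx=sx,fy=sx,interpolation=cv2.INTER_CUBIC)
    cv2.imwrite('pics/'+fn,c)
ov(im,0,'t4c.png',(305,205,385,275),9)
ov(sc,0,'s4c.png',(290,205,380,285),8)
s2=L('s2.npz')
for yaw in (-30,-37.5,-45):
    d=.022*np.array([np.cos(np.radians(yaw)),np.sin(np.radians(yaw)),0]); a=proj(s2,np.array([*P,.0595])+d);b=proj(s2,np.array([*P,.0595])-d);print(yaw,a,b)
```

```text
9.025 0.0541483843741441 [ 0.51606671 -0.09606087  0.14918342] [ 6.74884134e-01  7.37923704e-01 -3.99088761e-05  1.09719398e-04] [-0.37113094 -0.71908982 -0.85063955] [-3.11727841e-01  4.46063009e-02 -6.73338262e-02  1.45868986e+00
 -1.63876240e-04  1.16988751e+00]
-30 [346.45564141 261.45020327] [331.00335801 263.94598145]
-37.5 [346.67428899 262.15354097] [330.80978844 263.23698916]
-45 [346.75800816 262.86848117] [330.75265226 262.52107731]
```

View pics/t4c.png

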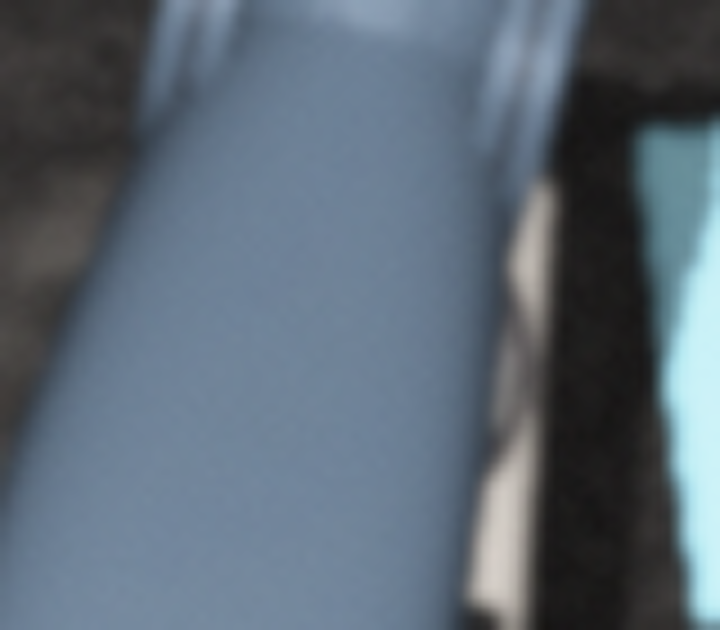

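View pics/s4c.png

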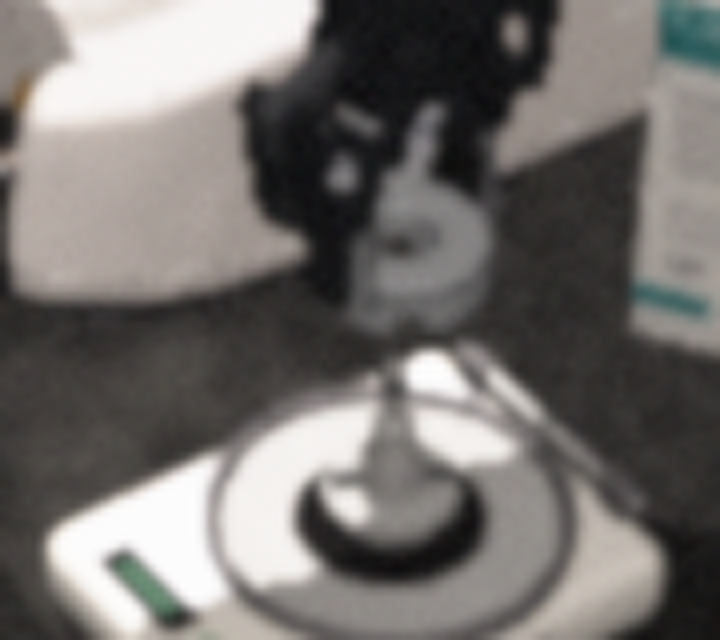

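Run:
```python
from h import *
s=monitor.sense(); sc=shot('scene','s5.png')
x,y,X,Y=325,222,360,252
c=cv2.resize(sc['pixels'][y:Y,x:X,::-1],None,fx=20,fy=20,interpolation=cv2.INTER_CUBIC)
c=np.clip((c.astype(float)-30)*1.6,0,255).astype(np.uint8)
p=s['position']
for a in range(180,300,10):
    q=((proj(sc,(p[0]+.029*np.cos(np.radians(a)),p[1]+.029*np.sin(np.radians(a)),p[2]-.0057))-[x,y]+.5)*20).astype(int)
    cv2.circle(c,tuple(map(int,q)),3,(0,0,255),-1);cv2.putText(c,str(a),(int(q[0])-12,int(q[1])+25),0,.4,(0,255,255),1)
cv2.imwrite('pics/s5c.png',c)
```

```text
(no output)
```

View pics/s5c.png

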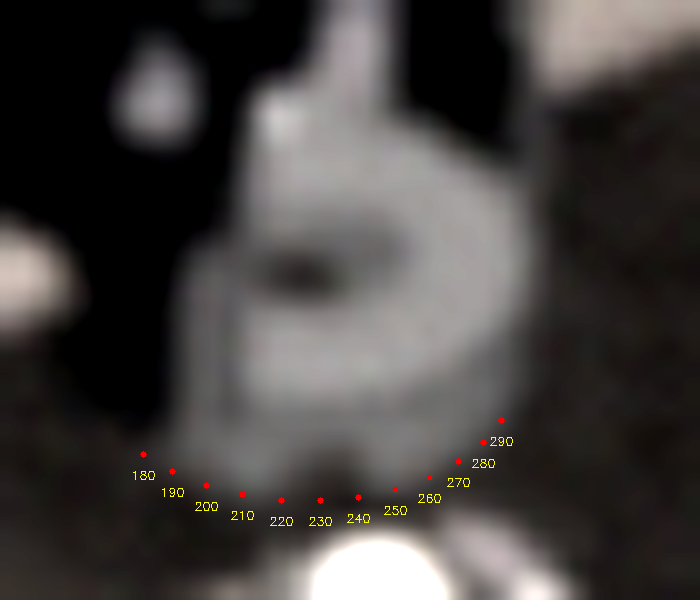

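Call:
{"fn": "drive_tool", "kwargs": {
  "increments": [
    [0.4, [0.03, -0.1, -2], [0, 0, 0]],
    [0.4, [0, 0, -2], [0, 0, 0]],
    [0.4, [0, 0, -1.5], [0, 0, 0]],
    [0.4, [0, 0, -0.5], [0, 0, 0]],
    [0.4, [0, 0, 0], [0, 0, 0]]
  ]
}}

```text
time_s: 9.8
position: [0.5162, -0.097, 0.0891]
eef_rot: [0.675, 0.737, -0.0, -0.0]
wrist_force: [-0.2, 0.3, -0.6]
opening: 0.0544
```

Call:
{"fn": "drive_tool", "kwargs": {
  "increments": [
    [0.4, [0, 0, -0.5], [0, 0, 0]],
    [0.4, [0, 0, -0.5], [0, 0, 0]],
    [0.4, [0, 0, -0.3], [0, 0, 0]],
    [0.4, [0, 0, 0], [0, 0, 0]]
  ]
}}

```text
time_s: 10.3
position: [0.516, -0.0968, 0.0759]
eef_rot: [0.675, 0.738, -0.0, -0.0]
wrist_force: [0.1, -0.7, -1.2]
opening: 0.0542
```

Call:
{"fn": "drive_tool", "kwargs": {
  "increments": [
    [0.4, [0, 0, -0.3], [0, 0, 0]],
    [0.4, [0, 0, -0.3], [0, 0, 0]],
    [0.4, [0, 0, -0.1], [0, 0, 0]],
    [0.4, [0, 0, 0], [0, 0, 0]]
  ]
}}

```text
time_s: 10.8
position: [0.5155, -0.0969, 0.0687]
eef_rot: [0.675, 0.738, -0.001, -0.001]
wrist_force: [-2.0, -1.1, -0.1]
opening: 0.0541
```

Call:
{"fn": "drive_tool", "kwargs": {
  "increments": [
    [0.4, [-0.05, 0, -0.1], [0, 0, 0]],
    [0.4, [0, 0, -0.1], [0, 0, 0]],
    [0.4, [0, 0, -0.1], [0, 0, 0]],
    [0.4, [0, 0, 0], [0, 0, 0]]
  ]
}}

```text
time_s: 11.3
position: [0.5155, -0.0968, 0.066]
eef_rot: [0.675, 0.738, -0.0, -0.0]
wrist_force: [-3.4, 0.0, -0.6]
opening: 0.054
```

Call:
{"fn": "drive_tool", "kwargs": {
  "increments": [
    [0.4, [-0.05, 0, -0.1], [0, 0, 0]],
    [0.4, [-0.03, 0, -0.1], [0, 0, 0]],
    [0.4, [0, 0, -0.1], [0, 0, 0]],
    [0.4, [0, 0, 0], [0, 0, 0]]
  ]
}}

```text
time_s: 11.8
position: [0.515, -0.0969, 0.0629]
eef_rot: [0.675, 0.738, 0.0, 0.0]
wrist_force: [-1.8, -0.0, -0.3]
opening: 0.0544
```

Bottom is about 1 mm above the flange with no vertical force, so the notches are over the pin. Lower the rest of the way and release.

Call:
{"fn": "drive_tool", "kwargs": {
  "increments": [
    [0.4, [-0.03, 0, -0.05], [0, 0, 0]],
    [0.4, [0, 0, -0.05], [0, 0, 0]],
    [0.4, [0, 0, 0], [0, 0, 0]],
    [0.75, [0, 0, 0], [0, 0, 0]],
    [1, [0, 0, 0], [0, 0, 0]],
    [1, [0, 0, 0], [0, 0, 0]],
    [1, [0, 0, 0], [0, 0, 0]]
  ]
}}

```text
time_s: 12.68
position: [0.5148, -0.0969, 0.0624]
eef_rot: [0.675, 0.738, 0.0, 0.0]
wrist_force: [0.7, -0.6, 0.3]
opening: 0.0855
```

Call:
{"fn": "drive_tool", "kwargs": {
  "increments": [
    [1, [0, 0, 1], [0, 0, 0]],
    [1, [0, 0, 3], [0, 0, 0]],
    [1, [0, 0, 4], [0, 0, 0]],
    [1, [0, 0, 2], [0, 0, 0]],
    [1, [0.6, -5, 0], [0, 0, 0.174]],
    [1, [0.6, -5, 0], [0, 0, 0.174]],
    [1, [0.6, -5, -2], [0, 0, 0.174]],
    [1, [0.6, -5, -3], [0, 0, 0.174]],
    [1, [0.6, -4, -3], [0, 0, 0.174]],
    [1, [0.42, -1.91, -2], [0, 0, 0]],
    [1, [0, 0, 0], [0, 0, 0]],
    [1, [0, 0, 0], [0, 0, 0]]
  ]
}}

```text
time_s: 14.18
position: [0.5493, -0.3556, 0.0635]
eef_rot: [0.301, 0.954, 0.0, 0.0]
wrist_force: [0.2, 0.5, 0.0]
opening: 0.0852
```

Run:
```python
from h import *
s=monitor.sense(); print(s['time_s'],s['opening'],s['position'],s['eef_rot'],s['joints'])
sc=shot('scene','s6.png'); im=shot('top','t6.png')
def ov(im,f,fn,box,sx):
    x,y,X,Y=box
    c=cv2.resize(im['pixels'][y:Y,x:X,::-1],None,fx=sx,fy=sx,interpolation=cv2.INTER_CUBIC)
    for (rad,z,cx,cy,col) in f:
        pts=[((proj(im,(cx+rad*np.cos(t),cy+rad*np.sin(t),z))-[x,y]+.5)*sx) for t in np.linspace(0,2*np.pi,73)]
        cv2.polylines(c,[np.array(pts,np.int32)],True,col,1)
    return c
P=(.5147,-.0967)
a=ov(im,[(.029,.076,*P,(0,0,255)),(.012,.076,*P,(255,0,0))],0,(315,220,370,265),7)
b=ov(sc,[],0,(305,235,375,290),6)
h=max(a.shape[0],b.shape[0]);o=np.zeros((h,a.shape[1]+b.shape[1],3),np.uint8);o[:a.shape[0],:a.shape[1]]=a;o[:b.shape[0],a.shape[1]:]=b
cv2.imwrite('pics/c6.png',o); print(o.shape)
```

```text
14.175 0.08517541244251324 [ 0.5493033  -0.35555492  0.06350427] [3.01335430e-01 9.53518072e-01 3.65920298e-05 4.94084612e-04] [-6.77089998e-01  4.07408499e-01  1.86999296e-01  1.34949272e+00
  4.26460714e-04 -6.49039815e-02]
(330, 805, 3)
```

View pics/c6.png

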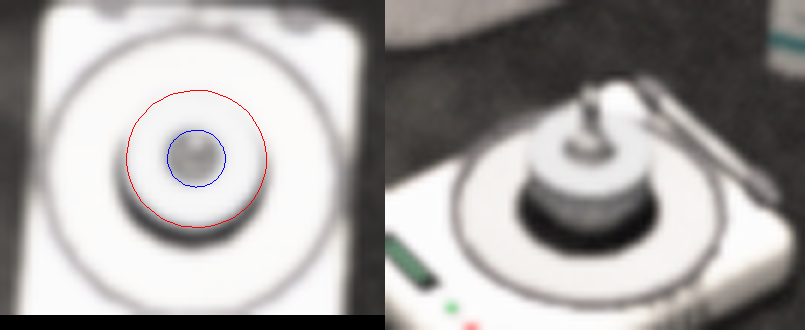

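Call:
{"fn": "drive_tool", "kwargs": {
  "increments": [
    [1, [0, 0, -2], [0, 0, 0]],
    [1, [0, 0, -2], [0, 0, 0]],
    [1, [0, 0, -1.5], [0, 0, 0]],
    [1, [0, 0, 0], [0, 0, 0]],
    [0.3, [0, 0, 0], [0, 0, 0]],
    [0.3, [0, 0, 0], [0, 0, 0]],
    [0.3, [0, 0, 0], [0, 0, 0]],
    [0.3, [0, 0, 0], [0, 0, 0]],
    [0.3, [0, 0, 0], [0, 0, 0]]
  ]
}}

```text
time_s: 15.4
position: [0.55, -0.3569, 0.0093]
eef_rot: [0.302, 0.953, -0.001, 0.002]
wrist_force: [-0.0, -0.1, 5.7]
opening: 0.0424
```

Call:
{"fn": "drive_tool", "kwargs": {
  "increments": [
    [1, [0, 0, 0], [0, 0, 0]],
    [1, [0, 0, 0], [0, 0, 0]],
    [1, [0, 0, 0], [0, 0, 0]],
    [1, [0, 0, 0], [0, 0, -0.174]],
    [1, [0, 0, 0], [0, 0, -0.174]],
    [1, [0, 0, 0], [0, 0, -0.174]],
    [1, [0, 0, 0], [0, 0, -0.174]],
    [1, [0, 0, 0], [0, 0, -0.174]],
    [1, [0, 0, 0], [0, 0, -0.174]],
    [1, [0, 0, 0], [0, 0, -0.174]],
    [1, [0, 0, 0], [0, 0, -0.174]],
    [1, [0, 0, 0], [0, 0, -0.174]],
    [1, [0, 0, 0], [0, 0, 0]],
    [0.3, [0, 0, 0], [0, 0, 0]],
    [0.3, [0, 0, 0], [0, 0, 0]],
    [0.3, [0, 0, 0], [0, 0, 0]],
    [0.3, [0, 0, 0], [0, 0, 0]],
    [0.3, [0, 0, 0], [0, 0, 0]]
  ]
}}

```text
time_s: 17.65
position: [0.5493, -0.3563, 0.008]
eef_rot: [0.886, 0.463, 0.0, 0.001]
wrist_force: [0.4, -1.2, 4.4]
opening: 0.0428
```

Call:
{"fn": "drive_tool", "kwargs": {
  "increments": [
    [0.3, [0, 0, 1], [0, 0, 0]],
    [0.3, [0, 0, 3.2], [0, 0, 0]],
    [0.3, [0, 0, 5], [0, 0, 0]],
    [0.3, [0, 0, 5], [0, 0, 0]],
    [0.3, [-0.6, 4.5, 0], [0, 0, 0]],
    [0.3, [-0.6, 5, 0], [0, 0, 0]],
    [0.3, [-0.6, 5, 0], [0, 0, 0]],
    [0.3, [-0.6, 5, 0], [0, 0, 0]],
    [0.3, [-0.6, 4.5, 0], [0, 0, 0]],
    [0.3, [-0.46, 1.96, 0], [0, 0, 0]],
    [0.3, [0, 0, 0], [0, 0, 0]],
    [0.3, [0, 0, 0], [0, 0, 0]]
  ]
}}

```text
time_s: 19.15
position: [0.5145, -0.0974, 0.1492]
eef_rot: [0.887, 0.463, -0.0, 0.0]
wrist_force: [0.3, -0.5, -0.5]
opening: 0.0424
```

Run:
```python
from h import *
s=monitor.sense(); print(s['time_s'],s['opening'],s['position'],s['wrist_force'])
sc=shot('scene','s7.png')
x,y,X,Y=305,215,375,275
c=cv2.resize(sc['pixels'][y:Y,x:X,::-1],None,fx=10,fy=10,interpolation=cv2.INTER_CUBIC)
cv2.imwrite('pics/s7c.png',c)
```

```text
19.15 0.04242008641277507 [ 0.51450909 -0.09741086  0.14923961] [ 0.32692069 -0.46560924 -0.51655489]
```

View pics/s7c.png

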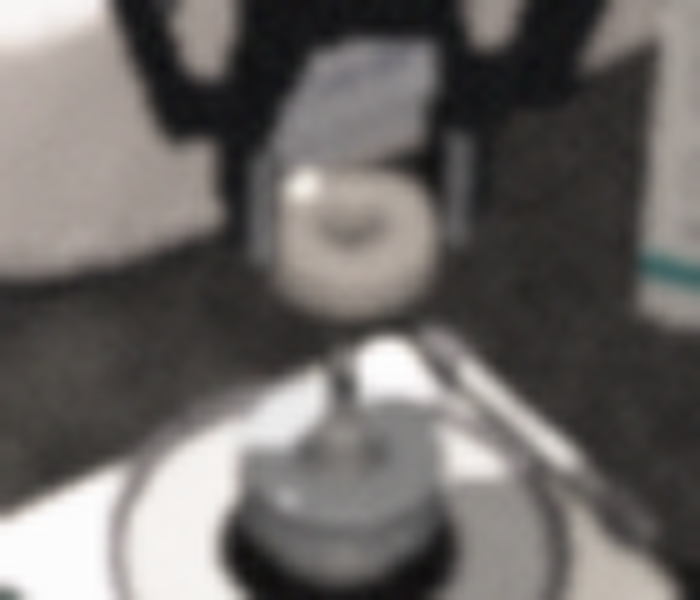

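Call:
{"fn": "drive_tool", "kwargs": {
  "increments": [
    [0.3, [-0.03, 0.1, -1.5], [0, 0, 0]],
    [0.3, [0, 0, -1.5], [0, 0, 0]],
    [0.3, [0, 0, -1.5], [0, 0, 0]],
    [0.3, [0, 0, -0.5], [0, 0, 0]],
    [0.3, [0, 0, 0], [0, 0, 0]]
  ]
}}

```text
time_s: 19.82
position: [0.5134, -0.0952, 0.0984]
eef_rot: [0.886, 0.463, -0.001, -0.001]
wrist_force: [0.8, -0.6, -1.0]
opening: 0.0426
```

Call:
{"fn": "drive_tool", "kwargs": {
  "increments": [
    [0.3, [0.08, -0.1, -0.2], [0, 0, 0]],
    [0.3, [0, 0, -0.2], [0, 0, 0]],
    [0.3, [0, 0, 0], [0, 0, 0]]
  ]
}}

```text
time_s: 20.2
position: [0.5149, -0.0964, 0.0954]
eef_rot: [0.886, 0.463, 0.0, 0.0]
wrist_force: [0.7, 0.1, -0.4]
opening: 0.0426
```

Call:
{"fn": "drive_tool", "kwargs": {
  "increments": [
    [0.3, [0, 0, -0.1], [0, 0, 0]],
    [0.3, [0, 0, -0.1], [0, 0, 0]],
    [0.3, [0, 0, -0.1], [0, 0, 0]],
    [0.3, [0, 0, 0], [0, 0, 0]]
  ]
}}

```text
time_s: 20.7
position: [0.5146, -0.0963, 0.0921]
eef_rot: [0.886, 0.463, -0.0, -0.0]
wrist_force: [-1.3, 0.0, -0.8]
opening: 0.0427
```

Call:
{"fn": "drive_tool", "kwargs": {
  "increments": [
    [0.3, [-0.02, 0, -0.15], [0, 0, 0]],
    [0.3, [0, 0, -0.15], [0, 0, 0]],
    [0.3, [0, 0, -0.1], [0, 0, 0]],
    [0.3, [0, 0, 0], [0, 0, 0]]
  ]
}}

```text
time_s: 21.2
position: [0.5144, -0.0963, 0.0881]
eef_rot: [0.886, 0.463, -0.0, -0.0]
wrist_force: [0.6, -0.1, -1.0]
opening: 0.0424
```

Call:
{"fn": "drive_tool", "kwargs": {
  "increments": [
    [0.3, [0, 0, -0.1], [0, 0, 0]],
    [0.3, [0, 0, -0.1], [0, 0, 0]],
    [0.3, [0, 0, 0], [0, 0, 0]]
  ]
}}

```text
time_s: 21.58
position: [0.5145, -0.0963, 0.0861]
eef_rot: [0.886, 0.463, -0.0, -0.0]
wrist_force: [0.2, -0.7, -1.4]
opening: 0.0422
```

Call:
{"fn": "drive_tool", "kwargs": {
  "increments": [
    [0.3, [0, 0, -0.1], [0, 0, 0]],
    [0.3, [0, 0, 0], [0, 0, 0]],
    [0.6, [0, 0, 0], [0, 0, 0]],
    [0.8, [0, 0, 0], [0, 0, 0]],
    [1, [0, 0, 0], [0, 0, 0]],
    [1, [0, 0, 0], [0, 0, 0]],
    [1, [0, 0, 1], [0, 0, 0]],
    [1, [0, 0, 3], [0, 0, 0]],
    [1, [0, 0, 3], [0, 0, 0]]
  ]
}}

```text
time_s: 22.7
position: [0.5144, -0.0963, 0.1565]
eef_rot: [0.886, 0.463, -0.0, -0.0]
wrist_force: [0.1, 0.2, -0.6]
opening: 0.0853
```

Run:
```python
from h import *
sc=shot('scene','s8.png')
for z in (.135,.14,.145,.15,.155): print(z,(proj(sc,(.4950,-.0838,z))+[-.7,1.6]).round(1),(proj(sc,(.5345,-.1109,z))+[-.7,1.6]).round(1))
c=cv2.resize(sc['pixels'][230:290,305:375,::-1],None,fx=10,fy=10,interpolation=cv2.INTER_CUBIC)
cv2.imwrite('pics/s8c.png',c)
```

```text
0.135 [329.7 244.6] [347.5 242.8]
0.14 [329.7 243.2] [347.5 241.4]
0.145 [329.7 241.7] [347.6 239.9]
0.15 [329.8 240.3] [347.7 238.5]
0.155 [329.8 238.8] [347.8 237. ]
```

View pics/s8c.png

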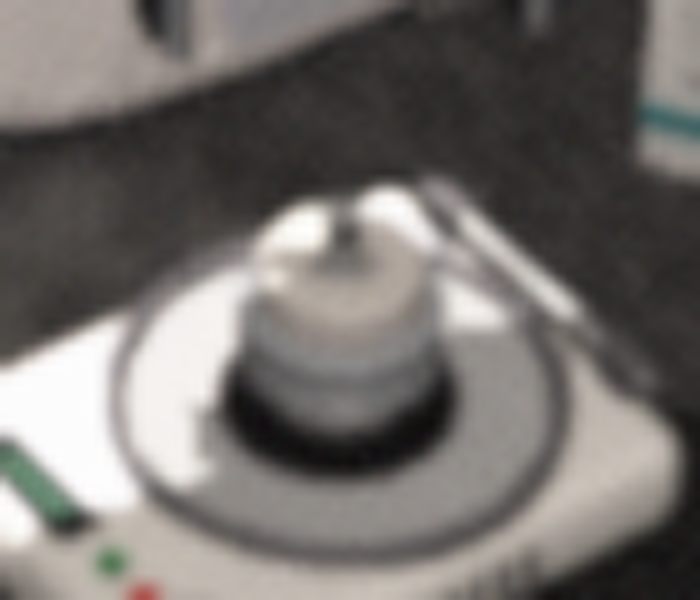

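Call:
{"fn": "drive_tool", "kwargs": {
  "increments": [
    [1, [-1.4, -5, 0], [0, 0, 0]],
    [1, [-1.4, -5, 0], [0, 0, 0]],
    [1, [-1.4, -5, 0], [0, 0, 0]],
    [1, [-1.2, -5, -3], [0, 0, 0]],
    [1, [-0.47, -2.12, -4], [0, 0, 0]],
    [1, [0, 0, -4], [0, 0, 0]],
    [1, [0, 0, -2.5], [0, 0, 0]],
    [1, [0, 0, 0], [0, 0, 0]],
    [0.6, [0, 0, -0.5], [0, 0, 0]],
    [0.6, [0, 0, -0.5], [0, 0, 0]],
    [0.6, [0, 0, 0], [0, 0, 0]]
  ]
}}

```text
time_s: 24.12
position: [0.4563, -0.3177, 0.0108]
eef_rot: [0.886, 0.463, 0.0, 0.0]
wrist_force: [-0.7, -0.2, 0.6]
opening: 0.0512
```

Call:
{"fn": "drive_tool", "kwargs": {
  "increments": [
    [0.55, [0, 0, -0.2], [0, 0, 0]],
    [0.55, [0, 0, -0.2], [0, 0, 0]],
    [0.55, [0, 0, -0.1], [0, 0, 0]],
    [0.55, [0, 0, 0], [0, 0, 0]]
  ]
}}

```text
time_s: 24.62
position: [0.4557, -0.3175, 0.0051]
eef_rot: [0.886, 0.463, -0.0, -0.0]
wrist_force: [-0.5, -0.5, 0.7]
opening: 0.0472
```

Call:
{"fn": "drive_tool", "kwargs": {
  "increments": [
    [0.2, [0, 0, 0], [0, 0, 0]],
    [0.2, [0, 0, 0], [0, 0, 0]],
    [0.2, [0, 0, 0], [0, 0, 0]],
    [0.2, [0, 0, 0], [0, 0, 0]]
  ]
}}

```text
time_s: 25.12
position: [0.456, -0.3177, 0.0059]
eef_rot: [0.886, 0.463, 0.0, 0.0]
wrist_force: [-1.6, 1.6, 5.1]
opening: 0.0314
```

Call:
{"fn": "drive_tool", "kwargs": {
  "increments": [
    [0.7, [0, 0, 0], [0, 0, 0]],
    [0.7, [0, 0, 0], [0, 0, 0]],
    [0.7, [0, 0, 0], [0, 0, 0]],
    [0.7, [0, 0, 0], [0, 0, 0.174]],
    [0.7, [0, 0, 0], [0, 0, 0.174]],
    [0.7, [0, 0, 0], [0, 0, 0.174]],
    [0.7, [0, 0, 0], [0, 0, 0.174]],
    [0.7, [0, 0, 0], [0, 0, 0.174]],
    [0.7, [0, 0, 0], [0, 0, 0.174]],
    [0.7, [0, 0, 0], [0, 0, 0.174]],
    [0.7, [0, 0, 0], [0, 0, 0.174]],
    [0.7, [0, 0, 0], [0, 0, 0.174]],
    [0.7, [0, 0, 0], [0, 0, 0]],
    [0.2, [0, 0, 0], [0, 0, 0]],
    [0.2, [0, 0, 0], [0, 0, 0]],
    [0.2, [0, 0, 0], [0, 0, 0]],
    [0.2, [0, 0, 0], [0, 0, 0]],
    [0.2, [0, 0, 0], [0, 0, 0]]
  ]
}}

```text
time_s: 27.38
position: [0.4561, -0.3178, 0.0059]
eef_rot: [0.302, 0.953, -0.0, 0.0]
wrist_force: [-1.7, 0.4, 4.9]
opening: 0.0315
```

Call:
{"fn": "drive_tool", "kwargs": {
  "increments": [
    [0.2, [0, 0, 1], [0, 0, 0]],
    [0.2, [0, 0, 3.4], [0, 0, 0]],
    [0.2, [0, 0, 5], [0, 0, 0]],
    [0.2, [0, 0, 5], [0, 0, 0]],
    [0.2, [1.3, 4.5, 0], [0, 0, 0]],
    [0.2, [1.3, 5, 0], [0, 0, 0]],
    [0.2, [1.3, 5, 0], [0, 0, 0]],
    [0.2, [1.2, 5, 0], [0, 0, 0]],
    [0.2, [0.73, 2.65, 0], [0, 0, 0]],
    [0.2, [0, 0, -1], [0, 0, 0]],
    [0.2, [0, 0, 0], [0, 0, 0]],
    [0.2, [0, 0, 0], [0, 0, 0]]
  ]
}}

```text
time_s: 28.88
position: [0.5137, -0.0971, 0.1388]
eef_rot: [0.302, 0.953, -0.0, -0.0]
wrist_force: [0.0, 0.0, -0.3]
opening: 0.0313
```

Run:
```python
from h import *
s=monitor.sense(); print(s['time_s'],s['opening'],s['position'],s['wrist_force'])
sc=shot('scene','s9.png')
x,y,X,Y=305,215,375,275
c=cv2.resize(sc['pixels'][y:Y,x:X,::-1],None,fx=10,fy=10,interpolation=cv2.INTER_CUBIC)
cv2.imwrite('pics/s9c.png',c)
```

```text
28.875 0.0312570215583212 [ 0.51371592 -0.09709612  0.13884743] [ 0.048084    0.00823498 -0.2762953 ]
```

View pics/s9c.png

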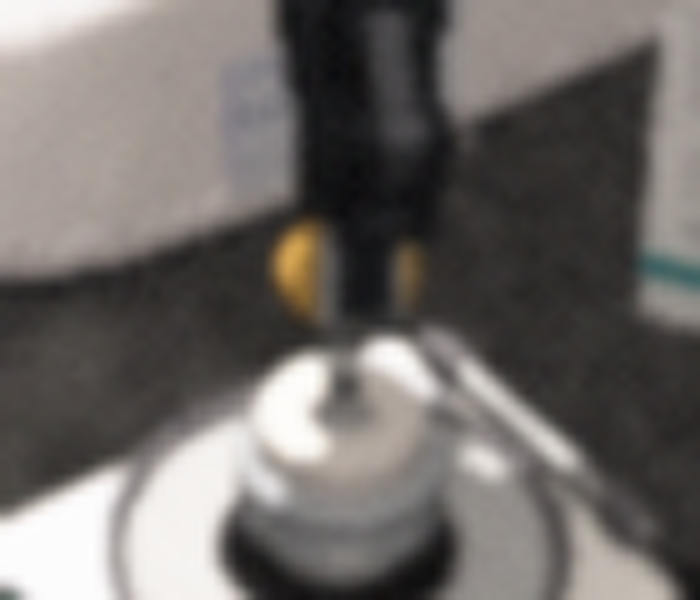

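Call:
{"fn": "drive_tool", "kwargs": {
  "increments": [
    [0.2, [0.07, 0.06, -1], [0, 0, 0]],
    [0.2, [0, 0, -1], [0, 0, 0]],
    [0.2, [0, 0, 0], [0, 0, 0]],
    [0.2, [0, 0, 0], [0, 0, 0]]
  ]
}}

```text
time_s: 29.42
position: [0.5147, -0.0955, 0.119]
eef_rot: [0.302, 0.953, -0.0, -0.0]
wrist_force: [-0.6, 0.2, 0.2]
opening: 0.0315
```

Call:
{"fn": "drive_tool", "kwargs": {
  "increments": [
    [0.2, [-0.02, -0.05, -0.2], [0, 0, 0]],
    [0.2, [0, 0, -0.2], [0, 0, 0]],
    [0.2, [0, 0, -0.1], [0, 0, 0]],
    [0.2, [0, 0, 0], [0, 0, 0]]
  ]
}}

```text
time_s: 29.92
position: [0.5146, -0.0959, 0.1142]
eef_rot: [0.302, 0.953, 0.0, -0.0]
wrist_force: [-0.1, -1.2, 0.9]
opening: 0.0318
```

Call:
{"fn": "drive_tool", "kwargs": {
  "increments": [
    [0.2, [0, -0.04, -0.1], [0, 0, 0]],
    [0.2, [0, 0, -0.1], [0, 0, 0]],
    [0.2, [0, 0, -0.1], [0, 0, 0]],
    [0.2, [0, 0, 0], [0, 0, 0]]
  ]
}}

```text
time_s: 30.42
position: [0.5145, -0.0963, 0.1111]
eef_rot: [0.302, 0.953, 0.0, -0.0]
wrist_force: [0.1, 0.2, -0.3]
opening: 0.0315
```

Call:
{"fn": "drive_tool", "kwargs": {
  "increments": [
    [0.2, [0, 0, -0.1], [0, 0, 0]],
    [0.2, [0, 0, -0.1], [0, 0, 0]],
    [0.2, [0, 0, -0.1], [0, 0, 0]],
    [0.2, [0, 0, 0], [0, 0, 0]]
  ]
}}

```text
time_s: 30.92
position: [0.5146, -0.0964, 0.1081]
eef_rot: [0.302, 0.953, -0.0, -0.0]
wrist_force: [0.2, 0.1, -0.0]
opening: 0.0316
```

Call:
{"fn": "drive_tool", "kwargs": {
  "increments": [
    [0.2, [0, 0, -0.2], [0, 0, 0]],
    [0.2, [0, 0, -0.2], [0, 0, 0]],
    [0.2, [0, 0, -0.2], [0, 0, 0]],
    [0.2, [0, 0, -0.2], [0, 0, 0]],
    [0.2, [0, 0, 0], [0, 0, 0]]
  ]
}}

```text
time_s: 31.55
position: [0.5144, -0.0964, 0.0998]
eef_rot: [0.302, 0.953, -0.0, -0.0]
wrist_force: [-0.8, -1.4, -0.9]
opening: 0.0316
```

Call:
{"fn": "drive_tool", "kwargs": {
  "increments": [
    [0.2, [0, 0, -0.1], [0, 0, 0]],
    [0.2, [0, 0, -0.1], [0, 0, 0]],
    [0.2, [0, 0, -0.1], [0, 0, 0]],
    [0.2, [0, 0, 0], [0, 0, 0]]
  ]
}}

```text
time_s: 32.05
position: [0.5145, -0.0965, 0.0971]
eef_rot: [0.302, 0.953, -0.0, -0.0]
wrist_force: [-1.9, -0.8, 0.6]
opening: 0.0313
```

Release about 1.5 mm above the seat, rise and look.

Call:
{"fn": "drive_tool", "kwargs": {
  "increments": [
    [0.4, [0, 0, 0], [0, 0, 0]],
    [0.6, [0, 0, 0], [0, 0, 0]],
    [0.8, [0, 0, 0], [0, 0, 0]],
    [0.8, [0, 0, 0], [0, 0, 0]],
    [0.8, [0, 0, 1], [0, 0, 0]],
    [0.8, [0, 0, 3], [0, 0, 0]],
    [0.8, [0, 0, 4], [0, 0, 0]],
    [0.8, [-2, 5, 2], [0, 0, 0]],
    [0.8, [-3, 5, 2], [0, 0, 0]],
    [0.8, [-3, 5, 0], [0, 0, 0]],
    [0.8, [-3, 5, 0], [0, 0, 0]],
    [0.8, [0, 5, 0], [0, 0, 0]],
    [0.8, [0, 0, 0], [0, 0, 0]],
    [0.8, [0, 0, 0], [0, 0, 0]]
  ]
}}

```text
time_s: 33.8
position: [0.4048, 0.1535, 0.2178]
eef_rot: [0.301, 0.954, -0.0, 0.0]
wrist_force: [-0.6, -0.8, 0.1]
opening: 0.0681
```

Run:
```python
from h import *
s=monitor.sense(); print(s['time_s'],s['opening'],s['position'],s['wrist_force'])
sc=shot('scene','s10.png'); im=shot('top','t10.png')
def ov(im,f,box,sx):
    x,y,X,Y=box
    c=cv2.resize(im['pixels'][y:Y,x:X,::-1],None,fx=sx,fy=sx,interpolation=cv2.INTER_CUBIC)
    for (rad,z,cx,cy,col,dv) in f:
        pts=[((proj(im,(cx+rad*np.cos(t),cy+rad*np.sin(t),z))+dv-[x,y]+.5)*sx) for t in np.linspace(0,2*np.pi,73)]
        cv2.polylines(c,[np.array(pts,np.int32)],True,col,1)
    return c
P=(.5145,-.0965)
F=lambda dv:[(.018,.098,*P,(0,0,255),dv),(.023,.090,*P,(255,0,0),dv),(.029,.076,*P,(0,160,0),dv)]
cv2.imwrite('pics/a10.png',np.hstack([ov(sc,[],(310,225,370,285),6.5),ov(sc,F(np.array([-.7,1.6])),(310,225,370,285),6.5)]))
cv2.imwrite('pics/b10.png',np.hstack([ov(im,[],(315,215,370,270),7),ov(im,F(0),(315,215,370,270),7)]))
```

```text
33.8 0.06807676625801207 [0.40482617 0.15347471 0.21782693] [-0.62344409 -0.84300555  0.08636919]
```

View pics/a10.png

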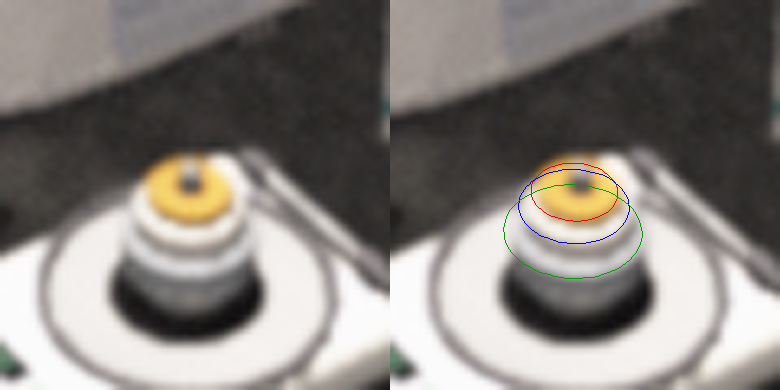

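View pics/b10.png

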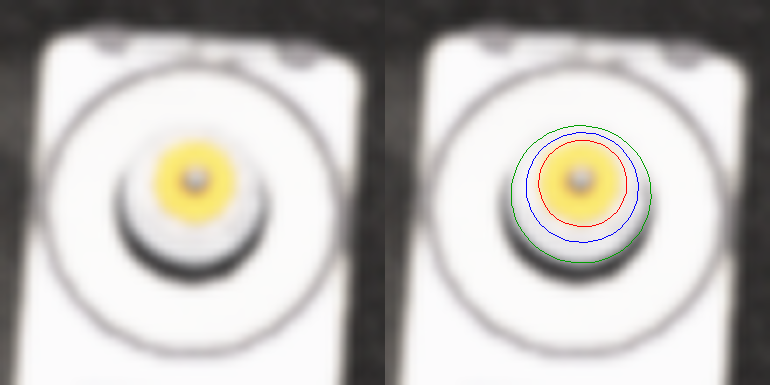

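View pics/s10.png

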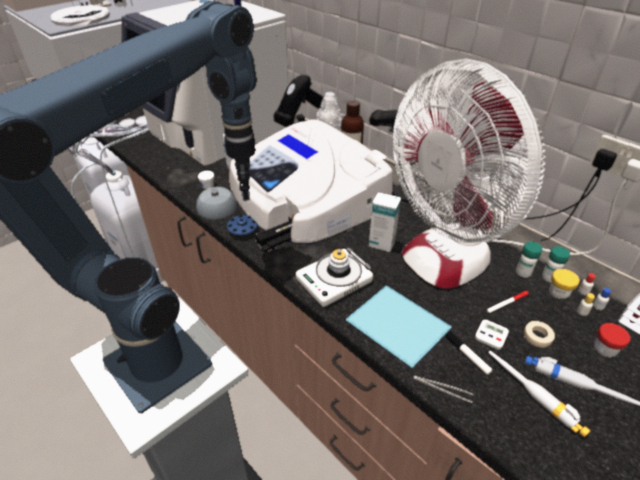

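```bash
python3 -c "
from h import *
print(ticket.finish_job())"
```

```text
the job is handed in; nothing more can be done
None
```

The collar, spacer and washer are back on the spindle in that order, and I handed the job in at about 34 s of the 72 s allowed. The hand-in reports no verdict.

**What I did:** I centred each ring in the gripper by gripping it twice, 90° apart. I turned the collar about -38° to line its notches up with the pin as the pictures showed it. It dropped over the pin with no push-back and was let go at about home height. The spacer and washer were threaded on in small steps and released 1–2 mm above their seats. The wrist force I read after each step on the spindle stayed under about 4 N.

**Last checks:**
- **Stack:** the final top and scene pictures show all three rings stacked flat and concentric, with the spindle tip through the washer.
- **Other things on the bench:** the lid, rotor, forceps and marker look undisturbed in the final scene picture. I checked these by eye and did not measure them.
- **Arm:** it stands clear of everything.

**Disagreements:**
- **Cameras:** the two cameras differed by about 4 mm. The top view matched where the gripper actually found the collar, so I trusted it, and used the scene view only with its offset removed. The final seat heights were judged from pictures and the release heights, not measured directly.
- **Gripper opening:** it read about 4 mm less than each ring's true diameter on every grip. I took that as an offset in the reading.

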